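# Turn the baby-cup carousel to the front

### The arm

A 6-joint arm with a two-finger parallel gripper is mounted at the origin on the work surface. World frame = base frame: x ahead of the robot, y to its left, z up, the work surface at z = 0. Lengths are in mm, angles in rad, forces in N, time in s.
With the tool pointing down it reaches from about 350 to 975 mm from the base axis. Payload 7.1 kg.
Tool frame: the origin (TCP) lies at the very end of the fingers, on their centre line; the grasp point (between the pads) lies 19 mm behind it (ctrl.pinch_z is the z of the grasp point in the tool frame, in mm); z points along the fingers, y is the direction in which the jaws open and shut (so a half turn about z gives the same grasp; the last joint's range is limited). The gripper opens to 88 mm and grips with 3 to 60 N. Pads are 20 mm wide; open, the fingers measure 115 mm over their backs; the gripper's body (75 mm by 178 mm) begins 61 mm behind the grasp point.
Start: joints at [1.101, 0.423, 1.63, -0, 1.089, -0.019], TCP at [272.271, 562.56, 222.675] pointing down, gripper open.
Joint ranges: [-3, 3], [-0.9, 2.11], [0.09, 2.58], [-1.31, 4.45], [0.11, 2.69], [-2.54, 2.54]. Speed limits (rad/s): [2.39, 2.39, 3.01, 3.14, 3.14, 3.14].

### API

Orientations are given as a rotation vector (axis times angle).
In Python, from workcell import get_obs, optics, ctrl gives the robot as it stands.
- The arm moves only by the shell command python3 -m jog 'ROWS'. ROWS is a JSON object of lists of equal length, an entry for each row: "delta_rot": the turn, a rotation vector about the tool's x, y, z in rad, a list of three; "translation": the shift along the tool's x, y, z in mm, a list of three; "hand": the opening, from -1 (shut) to 1 (fully open). In form: {"delta_rot": [[rx, ry, rz], ...], "translation": [[x, y, z], ...], "hand": [hand, ...]}. A call has 1 to 5 rows; each row is the pose to reach, as a shift and turn from the pose commanded when the call began, along the tool's axes at that moment; what a row does not reach only later rows make up. A row lasts 1/10 s, in which the tool goes at most 50 mm and 8.59 degrees, less where a joint would pass 70% of its speed; a pose out of reach is approached as far as the arm can. A call with a gripper value outside its range is refused whole. The fingers move at their own pace and stop on an object; the grip force is fixed at half the most. Time passes only in rows, so rows that repeat a pose let the fingers close. It gives the time, the measured TCP pose, the force and the opening at its end, in the units of the state.
- get_obs(): the state, without advancing time (a new reading comes with each control period).
- optics.get_image(name): name is "scene" or "top" or "wrist"; returns the picture (384x512x3 uint8, red, green, blue); there is no depth.
- optics.calibration(name): a dict with "intrinsics" (3x3 intrinsics, pixels), "k1" (the pictures are not rectified: a ray, as slopes to the right and down, at radius r is drawn at 1 + k1 r^2 times it, then the intrinsics apply), "cam_to_world" (4x4, takes a point from camera to world coordinates). Camera axes: x right, y up, looking along -z (the intrinsics and any distortion apply to the point x, -y, -z); pixel columns grow to the right and rows downward; lengths in mm; the calibration is good to about 2 mm. A picture is of the moment at which its call begins: read the wrist's pose just before it. calibration takes no time and is no camera call; for the wrist camera it gives the pose at the moment of the call.
- ctrl.close_job(): hands the job in, once; it reports no verdict.
The state is a dict: "t": time; "qpos": joint angles; "qvel": joint speeds; "joint_torque": joint torques, N m; "ee_pos": TCP position; "orientation": TCP orientation; "ft_force": force on the tool from outside, world axes, zero at the start; "moment": the same for the moment, N m; "width": finger opening in mm.
Only numpy, scipy, OpenCV 4.12 (cv2) and the standard library are available. Lean on these libraries where they do the work, as an engineer would, in place of code of your own. Each camera call takes 0.05 s, during which the arm holds its last target. There are 200 camera calls.

### The job

Spin the wooden turntable by gently pushing one or more of its rim pegs with closed fingertips (push only, do not pinch a peg) until the green sippy cup stands at the front, lined up with the orange arrow on the plinth's white tab, and leave it at rest there. The cup and the two baby jars must ride along standing in their places: do not touch or lift them, and leave everything around the turntable where it is.

Things in the scene. Friction and masses are not known exactly. Their poses are not given: they have to be found in the camera images.
- plinth: the turntable's fixed dark wooden base on the shelf, a disc 270 mm across and 15 mm high; a white plastic tab 60 mm wide sticks out at its front to 200 mm from the centre, with an orange arrow on its top that points at the turntable's axis. Origin at the centre of the underside, on the turntable's axis; z up; the tab and arrow lie along its -x axis (the front). Its yaw differs from start to start
- turntable: round light-wood turntable, 290 mm across, 16 mm thick, turning endlessly both ways on the plinth about the vertical axis. Origin on the axis at its top surface (37 mm above the shelf), z up; its frame turns with it. Pushing a peg sideways takes 1 to 3 N; when a slow push ends it stops within 2 degrees. Over 30 N on it (a pinch, or a peg struck fast) is rough handling; meeting a peg at under 0.1 m/s stays below
- peg0 (a point): top centre of one of the six alike dark wooden pegs, 18 mm thick, 55 mm tall (tops 92 mm above the shelf), that stand upright on the turntable's rim 130 mm from the axis, at 30 (this one), 90, 150, 210, 270 and 330 degrees counterclockwise from the turntable's own x axis
- cup: green sippy cup with a white closed flip spout lying across its lid, 66 mm across, 88 mm tall, loose, about 0.12 kg; origin at the centre of its underside, z up. Stands on the turntable about 58 mm from the axis along the turntable's -x axis (within 4 mm), midway between two pegs
- jar_a: closed, empty glass baby-food jar, 56 mm across, 68 mm tall, with a yellow lid, loose; origin at the centre of its underside, z up. Stands on the turntable about 58 mm from the axis, at +60 degrees from the turntable's x axis
- jar_b: closed, empty glass baby-food jar, 56 mm across, 68 mm tall, with a blue lid, loose; origin at the centre of its underside, z up. Stands on the turntable about 58 mm from the axis, at -60 degrees from the turntable's x axis
- bowl: stainless bowl, 150 mm across, 50 mm tall, loose on the shelf beside the turntable (bystander); origin at the centre of its underside
- lid: aluminium pot lid with a black knob, 160 mm across, 34 mm tall, loose on the shelf (bystander); origin at the centre of its underside
- jar_c: closed, empty glass baby-food jar, 56 mm across, 68 mm tall, with a red lid, loose; origin at the centre of its underside, z up. Stands on the shelf (bystander)
- mug: blue ceramic mug, 80 mm across, 90 mm tall, handle along its +y, loose on the shelf (bystander); origin at the centre of its underside
Mind the look-alikes: they are no part of the job. There is more than one size of the cup; the job needs the smallest.

How it is judged:
By the outcome, as a careful person would: the job done as asked, in the order asked, and still so for the second after the job is handed in, with the robot touching nothing.
It also fails if it takes over 51 s, if anything falls off the work surface, if the arm or the gripper's body presses on something with over 40 N, if the wrist force passes 120 N, or if a joint passes its speed limit or range.

## Working session

There is one attempt and no reset: what is moved stays moved. The work goes in short steps, Python scripts to look and compute and a shell command to move; the robot and the scene stay as the last step left them, time stands still between calls to the robot, and variables do not carry over. Pictures are saved under pics/ and viewed, about 8 in all and at most 12, crops included, and the job is handed in when it is done.

```bash
mkdir -p pics
cat > h.py <<'E'
import numpy as np,cv2
from workcell import get_obs,optics,ctrl
def shot(name,fn,crop=None,s=1):
    im=optics.get_image(name)
    cv2.imwrite('pics/full_'+fn,im[:,:,::-1])
    if crop: x0,y0,x1,y1=crop; im=im[y0:y1,x0:x1]
    if s!=1: im=cv2.resize(im,None,fx=s,fy=s,interpolation=cv2.INTER_CUBIC)
    cv2.imwrite('pics/'+fn,im[:,:,::-1])
def p2w(name,u,v,z):
    c=optics.calibration(name);K=np.array(c['intrinsics']);T=np.array(c['cam_to_world']);k=c['k1']
    d=np.linalg.inv(K)@[u,v,1];d=d[:2]/d[2];s=d.copy()
    for _ in range(20): s=d/(1+k*(s@s))
    r=T[:3,:3]@[s[0],-s[1],-1];o=T[:3,3]
    return o+r*(z-o[2])/r[2]
def w2p(name,p):
    c=optics.calibration(name);K=np.array(c['intrinsics']);T=np.linalg.inv(np.array(c['cam_to_world']))
    q=T[:3,:3]@np.array(p)+T[:3,3];s=np.array([q[0],-q[1]])/-q[2];s=s*(1+c['k1']*(s@s))
    return (K@[*s,1])[:2]
E
python3 -c "
from h import *
a=optics.get_image('top');b=optics.get_image('scene')
cv2.imwrite('pics/top1.png',cv2.resize(a[:,:,::-1],(800,600),interpolation=cv2.INTER_CUBIC));cv2.imwrite('pics/scene1.png',b[:,:,::-1])
o=get_obs();print(o['t'],o['ee_pos'],o['orientation'],o['width'])
for n in('top','scene'):print(optics.calibration(n))
"
```

```text
0.1 [272.06515168 562.13430443 221.98376305] [-7.02076714e-01 -3.06183900e+00  2.09321343e-03] 87.98622807957639
{'intrinsics': array([[475.55061711,   0.        , 256.20295633],
       [  0.        , 475.55061711, 189.96045864],
       [  0.        ,   0.        ,   1.        ]]), 'k1': -0.10033594067644154, 'cam_to_world': array([[-4.55936489e-03,  9.95062953e-01, -9.91409729e-02,
         3.42581186e+02],
       [-9.99806352e-01, -2.63813177e-03,  1.95012690e-02,
         1.78723456e+01],
       [ 1.91434434e-02,  9.92106879e-02,  9.94882289e-01,
         1.71326713e+03],
       [ 0.00000000e+00,  0.00000000e+00,  0.00000000e+00,
         1.00000000e+00]])}
{'intrinsics': array([[382.12269272,   0.        , 250.92227229],
       [  0.        , 382.12269272, 190.69394576],
       [  0.        ,   0.        ,   1.        ]]), 'k1': -0.09214148580430459, 'cam_to_world': array([[-6.96692099e-01, -4.57497159e-01,  5.52554494e-01,
         1.15601703e+03],
       [ 7.17289391e-01, -4.32692999e-01,  5.46143478e-01,
         6.15056711e+02],
       [-1.07726289e-02,  7.76835323e-01,  6.29611652e-01,
         8.00700379e+02],
       [ 0.00000000e+00,  0.00000000e+00,  0.00000000e+00,
         1.00000000e+00]])}
```

View pics/top1.png

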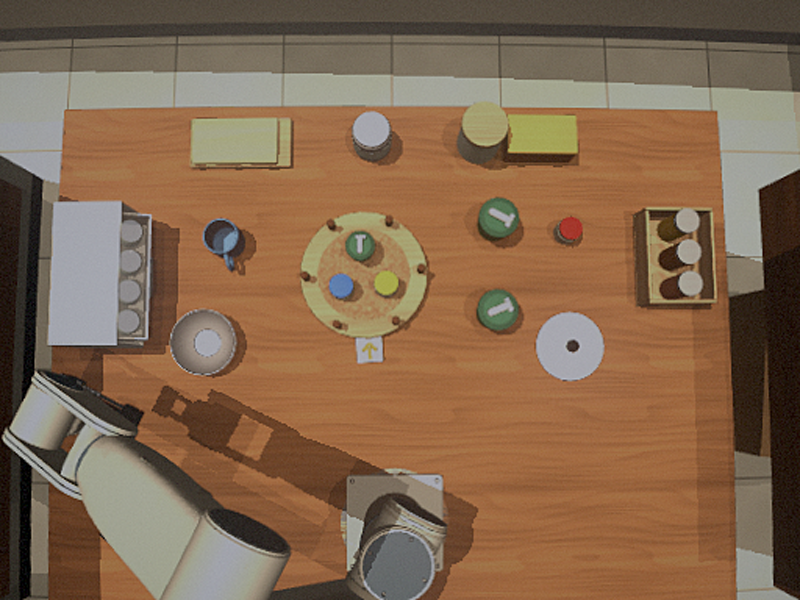

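View pics/scene1.png

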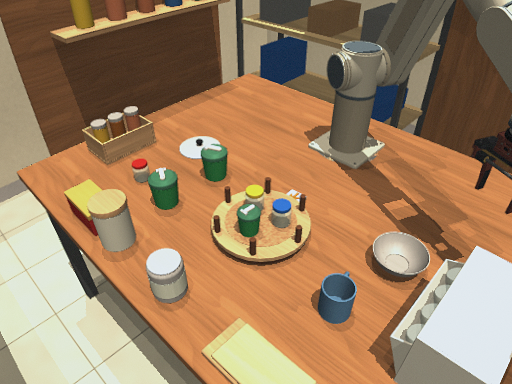

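The top picture shows three green cups: on the turntable at (360,245), and on the shelf at (498,217) and (498,310). The turntable one is the smallest and stands between two pegs, so it fits. I'll confirm that in an enlarged crop and measure the pegs there.

```bash
python3 -c "
import cv2
a=cv2.imread('pics/top1.png')
a=a[190:370,290:530];cv2.imwrite('pics/crop1.png',cv2.resize(a,None,fx=3.3333,fy=3.3333,interpolation=cv2.INTER_CUBIC))"
```

```text
(no output)
```

View pics/crop1.png

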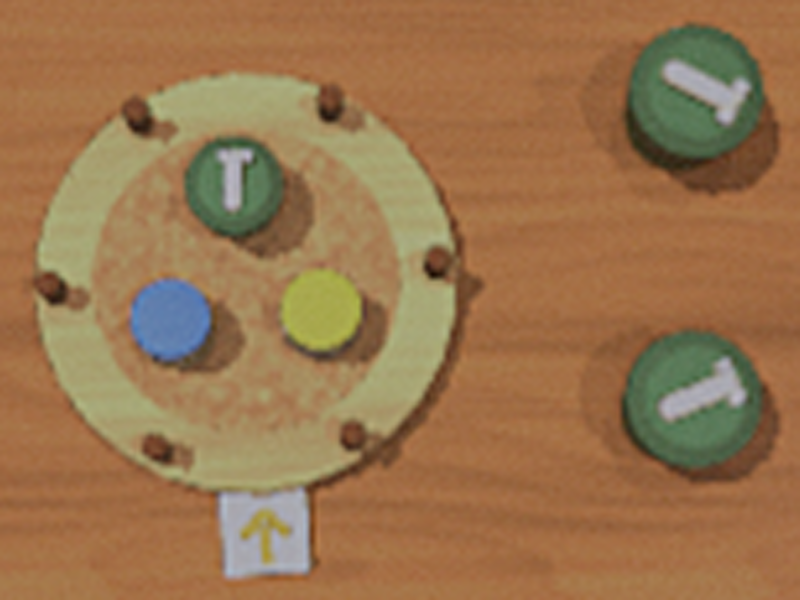

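```bash
cat > m.py <<'E'
from h import *
from scipy.optimize import least_squares
f=lambda x,y:((290+x/3.3333+.5)*.64-.5,(190+y/3.3333+.5)*.64-.5)
P=np.array([p2w('top',*f(*q),92)[:2] for q in [(134,106),(330,97),(436,258),(351,430),(150,445),(46,283)]])
print(P.round(1))
# pegs clockwise in image starting upper-left: angle decreasing
def r(v):
    a=v[2]-np.arange(6)*np.pi/3
    return (P-v[:2]-130*np.c_[np.cos(a),np.sin(a)]).ravel()
s=least_squares(r,[560,60,.6]);c=s.x[:2]
print('centre,peg ang',c,np.degrees(s.x[2]),'res',s.fun.reshape(6,2).round(1).tolist())
cup=p2w('top',*f(234,188),88+37)[:2];print('cup',cup,np.degrees(np.arctan2(*(cup-c)[::-1])),np.hypot(*(cup-c)))
for q in [(222,497),(308,492),(312,572),(226,578),(269,575),(266,525)]:
    p=p2w('top',*f(*q),15)[:2];print('tab',p,np.degrees(np.arctan2(*(p-c)[::-1])),np.hypot(*(p-c)))
for q in [(571,231),(204,342),(221,237),(498,217),(498,310),(371,130)]: print(p2w('top',q[0]*.64,q[1]*.64,60)[:2])
E
python3 m.py
```

```text
[[672.2 141.3]
 [678.1  11. ]
 [569.8 -58.7]
 [456.   -2.1]
 [446.6 129.6]
 [553.7 198.7]]
centre,peg ang [562.73488759  69.97472005] 33.334874274880136 res [[0.9, -0.1], [-0.8, -0.6], [-0.5, 1.1], [1.9, -0.6], [0.0, 1.3], [-1.4, -1.1]]
cup [611.25858946  73.61736234] 4.293103990104305 48.660235166617255
tab [415.68953765  85.50413501] 173.97135707709592 147.86310448646958
tab [418.92414011  26.5895602 ] -163.21236575319276 150.21252672481603
tab [364.2159805  23.9914491] -166.95847505606298 203.77491915842919
tab [360.33829584  82.74768256] 176.38893327348242 202.799233043159
tab [362.2811063   53.37600564] -175.26638264903883 201.13984128690473
tab [396.42874265  55.38789144] -174.98737504962708 166.9446297852967
[ 657.14124713 -404.56814339]
[407.30423965 423.45358794]
[644.18773954 389.98542099]
[ 689.06630025 -237.45256804]
[ 477.03762076 -233.4536268 ]
[892.78391934  51.09877709]
```

Crop confirms it: the cup at crop (234,188) is clearly smaller than those at (695,90) and (695,400). Centre is about (563,70), pegs at 33.3°+60k, cup at about 3.3°, tab at about -175.1°. I'll push the 153° peg clockwise about 178°, with the tool turning along the arc. First I approach above θ=173°.

```bash
python3 -m jog '{"delta_rot":[[0,0,0],[0,0,0],[0,0,0],[0,0,0],[0,0,0]],"translation":[[-35,-35,0],[-70,-71,0],[-105,-107,0],[-140,-142,0],[-175,-178,0]],"hand":[-1,-1,-1,-1,-1]}'
python3 -m jog '{"delta_rot":[[0,0,-0.07],[0,0,-0.14],[0,0,-0.21],[0,0,-0.28],[0,0,-0.328]],"translation":[[-35,-35,0],[-70,-71,0],[-105,-107,0],[-140,-142,0],[-178,-180,0]],"hand":[-1,-1,-1,-1,-1]}'
python3 -m jog '{"delta_rot":[[0,0,0],[0,0,0]],"translation":[[0,0,30],[0,0,60]],"hand":[-1,-1]}'
cat > st.py <<'E'
from h import *
from scipy.spatial.transform import Rotation as R
o=get_obs();c=np.array([562.7,70.0])
M=R.from_rotvec(o['orientation']).as_matrix()
d=np.array(o['ee_pos'])[:2]-c
print('t',o['t'],'pos',np.round(o['ee_pos'],1),'theta',np.degrees(np.arctan2(d[1],d[0])).round(1),'r',np.hypot(*d).round(1),'yaw',np.degrees(np.arctan2(M[1,0],M[0,0])).round(1),'F',np.round(o['ft_force'],1),'w',o['width'],'q',np.round(o['qpos'],2),'zax',M[:,2].round(3))
E
python3 st.py
```

```text
t: 0.6
ee_pos: [352.2, 324.4, 222.5]
orientation: [-0.701, -3.062, 0.001]
ft_force: [0.2, -0.1, 0.5]
width: 51.0
t: 1.1
ee_pos: [432.9, 88.3, 222.7]
orientation: [0.188, 3.136, 0.0]
ft_force: [1.6, 1.0, 0.3]
width: 11.2
t: 1.3
ee_pos: [433.9, 88.5, 162.6]
orientation: [0.199, 3.133, 0.001]
ft_force: [-0.2, -0.3, 0.1]
width: 0.7
t 1.3 pos [433.9  88.5 162.6] theta 171.8 r 130.1 yaw 172.7 F [-0.2 -0.3  0.1] w 0.6619743434140684 q [ 0.17  0.25  2.07  0.    0.82 -1.27] zax [ 0.003  0.    -1.   ]
```

```bash
python3 -m jog '{"delta_rot":[[0,0,0],[0,0,0],[0,0,0],[0,0,0],[0,0,0]],"translation":[[0,0,30],[0,0,60],[0,0,85],[0,0,97],[0,0,97]],"hand":[-1,-1,-1,-1,-1]}'
python3 -m jog '{"delta_rot":[[0,0,0.044],[0,0,0.087],[0,0,0.131],[0,0,0.175],[0,0,0.218]],"translation":[[-0.1,5.7,0],[-0.5,11.3,0],[-1.1,17,0],[-2,22.6,0],[-3.1,28.1,0]],"hand":[-1,-1,-1,-1,-1]}'
python3 st.py
python3 -c "
from h import *
shot('top','t2.png',(180,110,290,240),4.5)"
```

```text
t: 1.8
ee_pos: [431.6, 90.0, 64.4]
orientation: [-0.193, -3.132, 0.001]
ft_force: [0.1, 0.0, 0.1]
width: 0.4
t: 2.3
ee_pos: [440.2, 118.1, 67.1]
orientation: [0.535, 3.094, 0.001]
ft_force: [0.3, -2.0, -0.7]
width: 0.5
t 2.3 pos [440.2 118.1  67.1] theta 158.6 r 131.6 yaw 160.4 F [ 0.3 -2.  -0.7] w 0.5474073777331339 q [ 0.24  0.45  2.09 -0.    0.6  -0.99] zax [ 0.002  0.    -1.   ]
```

View pics/t2.png

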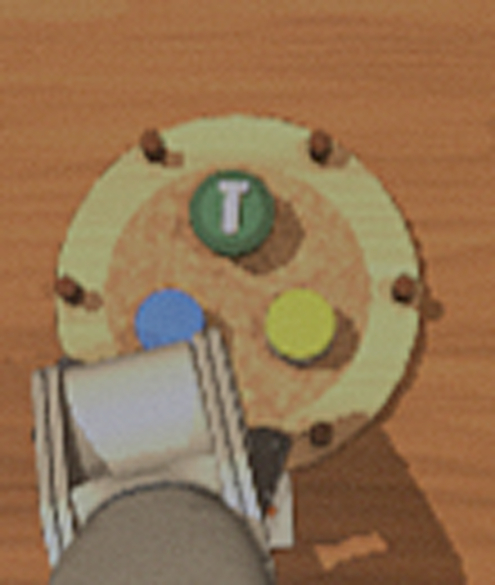

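Contact made: the picture shows cup at (232,212), peg under the gripper, and -2 N. Continue the arc with a small radius and yaw trim.

```bash
python3 -m jog '{"delta_rot":[[0,0,0.058],[0,0,0.117],[0,0,0.175],[0,0,0.233],[0,0,0.292]],"translation":[[-0.7,6.8,0],[-1.7,13.6,0],[-3.1,20.3,0],[-4.9,27,0],[-7,33.6,0]],"hand":[-1,-1,-1,-1,-1]}'
python3 -m jog '{"delta_rot":[[0,0,0.052],[0,0,0.105],[0,0,0.157],[0,0,0.209],[0,0,0.262]],"translation":[[-0.2,6.8,0],[-0.7,13.6,0],[-1.6,20.3,0],[-2.8,27,0],[-4.4,33.6,0]],"hand":[-1,-1,-1,-1,-1]}'
python3 st.py
```

```text
t: 2.85
ee_pos: [457.0, 147.3, 66.7]
orientation: [0.98, 2.985, 0.0]
ft_force: [-2.0, -1.5, 1.6]
width: 0.3
t: 3.35
ee_pos: [480.5, 171.7, 66.7]
orientation: [1.361, 2.832, 0.0]
ft_force: [-1.3, -1.0, 0.1]
width: 0.4
t 3.35 pos [480.5 171.7  66.7] theta 128.9 r 130.8 yaw 128.7 F [-1.3 -1.   0.1] w 0.39864351932102376 q [ 0.32  0.5   1.97  0.    0.67 -0.36] zax [ 0.  0. -1.]
```

```bash
for i in 1; do :; done
python3 -m jog '{"delta_rot":[[0,0,0.052],[0,0,0.105],[0,0,0.157],[0,0,0.209],[0,0,0.262]],"translation":[[-0.2,6.8,0],[-0.7,13.6,0],[-1.6,20.3,0],[-2.8,27,0],[-4.9,33.6,0]],"hand":[-1,-1,-1,-1,-1]}'
python3 -m jog '{"delta_rot":[[0,0,0.052],[0,0,0.105],[0,0,0.157],[0,0,0.209],[0,0,0.262]],"translation":[[-0.2,6.8,0],[-0.7,13.6,0],[-1.6,20.3,0],[-2.8,27,0],[-4.4,33.6,0]],"hand":[-1,-1,-1,-1,-1]}'
python3 -m jog '{"delta_rot":[[0,0,0.052],[0,0,0.105],[0,0,0.157],[0,0,0.209],[0,0,0.262]],"translation":[[-0.2,6.8,0],[-0.7,13.6,0],[-1.6,20.3,0],[-2.8,27,0],[-4.4,33.6,0]],"hand":[-1,-1,-1,-1,-1]}'
python3 st.py
```

```text
t: 3.85
ee_pos: [509.8, 189.0, 66.7]
orientation: [-1.719, -2.63, -0.0]
ft_force: [-2.3, 0.1, 0.1]
width: 0.1
t: 4.35
ee_pos: [542.4, 198.5, 66.8]
orientation: [-2.048, -2.382, -0.0]
ft_force: [-1.5, 0.4, 0.3]
width: 0.9
t: 4.85
ee_pos: [576.4, 199.2, 66.8]
orientation: [-2.341, -2.094, -0.001]
ft_force: [-1.2, 1.5, -0.5]
width: 0.2
t 4.85 pos [576.4 199.2  66.8] theta 84.0 r 129.9 yaw 83.6 F [-1.2  1.5 -0.5] w 0.1899204737174039 q [0.31 0.61 1.75 0.   0.78 0.42] zax [ 0.  0. -1.]
```

```bash
python3 -m jog '{"delta_rot":[[0,0,0.052],[0,0,0.105],[0,0,0.157],[0,0,0.209],[0,0,0.262]],"translation":[[-0.2,6.8,0],[-0.7,13.6,0],[-1.6,20.3,0],[-2.8,27,0],[-4.4,33.6,0]],"hand":[-1,-1,-1,-1,-1]}'
python3 -m jog '{"delta_rot":[[0,0,0.052],[0,0,0.105],[0,0,0.157],[0,0,0.209],[0,0,0.262]],"translation":[[-0.2,6.8,0],[-0.7,13.6,0],[-1.6,20.3,0],[-2.8,27,0],[-4.4,33.6,0]],"hand":[-1,-1,-1,-1,-1]}'
python3 -m jog '{"delta_rot":[[0,0,0.052],[0,0,0.105],[0,0,0.157],[0,0,0.209],[0,0,0.262]],"translation":[[-0.2,6.8,0],[-0.7,13.6,0],[-1.6,20.3,0],[-2.8,27,0],[-4.4,33.6,0]],"hand":[-1,-1,-1,-1,-1]}'
python3 -m jog '{"delta_rot":[[0,0,0.052],[0,0,0.105],[0,0,0.157],[0,0,0.209],[0,0,0.262]],"translation":[[-0.2,6.8,0],[-0.7,13.6,0],[-1.6,20.3,0],[-2.8,27,0],[-4.4,33.6,0]],"hand":[-1,-1,-1,-1,-1]}'
python3 st.py
python3 -c "
from h import *
shot('scene','s3.png',(190,150,340,280),4.5)"
```

```text
t: 5.35
ee_pos: [609.4, 191.2, 66.9]
orientation: [-2.595, -1.771, -0.001]
ft_force: [-1.0, 1.2, -0.7]
width: 0.6
t: 5.85
ee_pos: [639.2, 174.9, 67.0]
orientation: [-2.804, -1.417, -0.002]
ft_force: [-0.9, 1.8, -0.4]
width: 0.4
t: 6.35
ee_pos: [663.9, 151.5, 67.1]
orientation: [-2.965, -1.038, -0.002]
ft_force: [0.0, 1.5, -1.1]
width: 0.7
t: 6.85
ee_pos: [681.6, 122.4, 67.2]
orientation: [-3.075, -0.642, -0.003]
ft_force: [0.3, 0.6, -1.3]
width: 0.4
t 6.85 pos [681.6 122.4  67.2] theta 23.8 r 129.9 yaw 23.6 F [ 0.3  0.6 -1.3] w 0.44312047900239254 q [0.16 0.7  1.55 0.   0.89 1.32] zax [ 0.002  0.001 -1.   ]
```

View pics/s3.png

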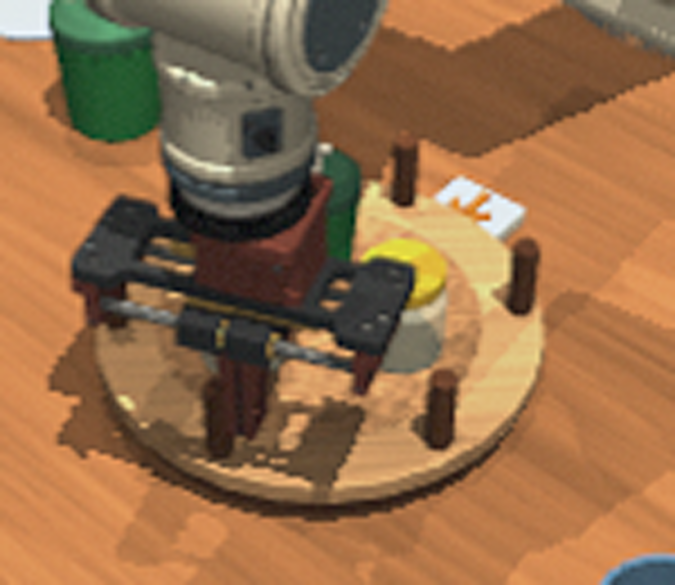

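The scene view shows finger left of... behind the peg at (217,380), with jars and cup standing. Peg tops at (405,138), (525,245), (443,376) and (217,380) give the phase.

```bash
python3 -c "
from h import *
c=np.array([562.7,70])
for q in [(405,140),(525,246),(443,377),(217,382)]:
    p=p2w('scene',190+(q[0]+.5)/4.5-.5,150+(q[1]+.5)/4.5-.5,92)[:2]-c;print((p+c).round(1),np.degrees(np.arctan2(p[1],p[0])).round(1),np.hypot(*p).round(1))
for q in [(465,176),(526,213),(438,204)]:
    p=p2w('scene',190+q[0]/4.5,150+q[1]/4.5,15)[:2];print('tab',p.round(1))
"
```

```text
[439.5  30.2] -162.1 129.5
[470.4 156.2] 137.0 126.3
[593.9 192.5] 75.7 126.4
[686.3 101. ] 14.1 127.4
tab [365.   28.9]
tab [367.7  87. ]
tab [403.   35.1]
```

```bash
python3 -m jog '{"delta_rot":[[0,0,0.042],[0,0,0.084],[0,0,0.126],[0,0,0.168],[0,0,0.209]],"translation":[[-0.1,5.4,0],[-0.5,10.9,0],[-1,16.3,0],[-1.8,21.6,0],[-2.8,27,0]],"hand":[-1,-1,-1,-1,-1]}'
python3 -m jog '{"delta_rot":[[0,0,0.042],[0,0,0.084],[0,0,0.126],[0,0,0.168],[0,0,0.209]],"translation":[[-0.1,5.4,0],[-0.5,10.9,0],[-1,16.3,0],[-1.8,21.6,0],[-2.8,27,0]],"hand":[-1,-1,-1,-1,-1]}'
python3 -m jog '{"delta_rot":[[0,0,0.042],[0,0,0.079],[0,0,0.105],[0,0,0.131],[0,0,0.14]],"translation":[[-0.1,5.4,0],[-0.4,10.2,0],[-0.7,13.6,0],[-1.1,17,0],[-1.3,18.1,0]],"hand":[-1,-1,-1,-1,-1]}'
python3 st.py
python3 -c "
from h import *
shot('wrist','w4.png',None,1.5)
shot('top','t4.png',(170,100,300,250),4)
a=cv2.imread('pics/w4.png');b=cv2.imread('pics/t4.png')
cv2.imwrite('pics/m4.png',np.hstack([cv2.resize(a,(410,308)),cv2.resize(b,(267,308))]))"
```

```text
t: 7.4
ee_pos: [689.8, 96.7, 67.1]
orientation: [-3.125, -0.32, -0.003]
ft_force: [0.1, 0.6, -0.4]
width: 0.3
t: 7.9
ee_pos: [692.5, 69.6, 67.1]
orientation: [-3.141, 0.008, -0.003]
ft_force: [1.0, 2.1, 0.6]
width: 0.7
t: 8.4
ee_pos: [690.6, 51.1, 66.2]
orientation: [-3.133, 0.229, -0.001]
ft_force: [0.3, 1.0, 0.3]
width: 0.4
t 8.4 pos [690.6  51.1  66.2] theta -8.4 r 129.3 yaw -8.4 F [0.3 1.  0.3] w 0.4071264574710189 q [0.06 0.7  1.55 0.   0.89 1.77] zax [ 0.001  0.    -1.   ]
```

View pics/m4.png

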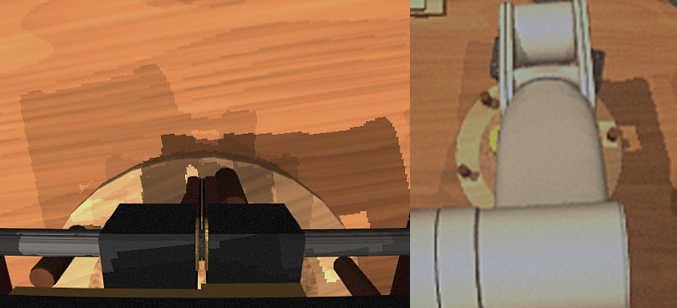

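The wrist view shows the peg against the fingertips; the arm hides the cup in the top view. I'll back off, lift and swing right to measure.

```bash
python3 -m jog '{"delta_rot":[[0,0,0],[0,0,0],[0,0,0],[0,0,0],[0,0,0]],"translation":[[0,-10,0],[0,-20,0],[0,-20,-50],[0,-20,-100],[0,-20,-140]],"hand":[-1,-1,-1,-1,-1]}'
python3 -m jog '{"delta_rot":[[0,0,0],[0,0,0],[0,0,0],[0,0,0],[0,0,0]],"translation":[[0,40,-10],[0,85,-10],[0,130,-10],[0,175,-10],[0,220,-10]],"hand":[-1,-1,-1,-1,-1]}'
python3 -m jog '{"delta_rot":[[0,0,0],[0,0,0],[0,0,0],[0,0,0],[0,0,0]],"translation":[[0,45,0],[0,90,0],[0,130,0],[0,160,0],[0,160,0]],"hand":[-1,-1,-1,-1,-1]}'
python3 st.py
python3 -c "
from h import *
shot('top','t5.png',(180,120,290,240),5)"
```

```text
t: 9.0
ee_pos: [693.7, 72.4, 208.0]
orientation: [-3.133, 0.226, -0.002]
ft_force: [1.5, 0.9, -0.3]
width: 0.5
t: 9.5
ee_pos: [661.3, -147.2, 215.7]
orientation: [-3.133, 0.226, 0.0]
ft_force: [-1.0, -0.3, 0.2]
width: 0.6
t: 10.0
ee_pos: [637.9, -308.0, 215.4]
orientation: [3.132, -0.232, -0.0]
ft_force: [0.4, 0.3, 0.1]
width: 0.6
t 10.0 pos [ 637.9 -308.   215.4] theta -78.8 r 385.4 yaw -8.5 F [0.4 0.3 0.1] w 0.6326868736160857 q [-0.47  0.55  1.43 -0.    1.16  1.25] zax [-0.    -0.001 -1.   ]
```

View pics/t5.png

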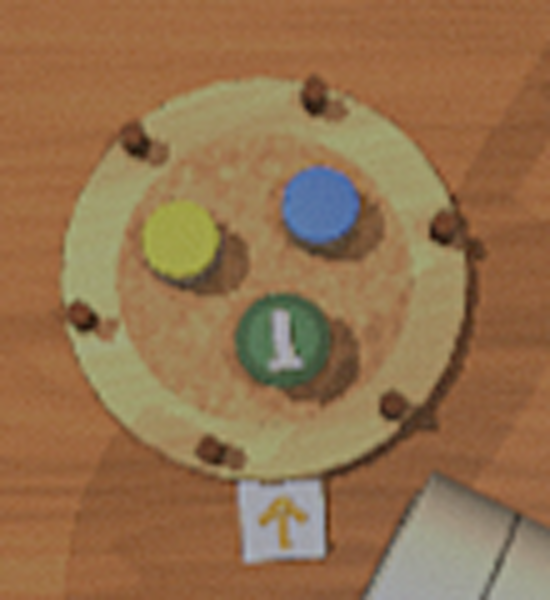

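```bash
cat > m2.py <<'E'
from h import *
from scipy.optimize import least_squares
f=lambda q:(180+(q[0]+.5)/5-.5,120+(q[1]+.5)/5-.5)
P=np.array([p2w('top',*f(q),92)[:2] for q in [(132,132),(314,89),(440,226),(390,404),(208,447),(76,315)]])
def r(v):
    a=v[2]-np.arange(6)*np.pi/3
    return (P-v[:2]-130*np.c_[np.cos(a),np.sin(a)]).ravel()
s=least_squares(r,[560,60,.6]);c=s.x[:2]
print(c,np.degrees(s.x[2])%60,s.fun.reshape(6,2).round(1).tolist())
an=lambda p:np.degrees(np.arctan2(*(p-c)[::-1])).round(2)
for n,q,z in [('cup',(284,341),125),('yel',(181,239),105),('blu',(321,205),105),('far',(286.5,559),15),('tip',(283,498),15),('tail',(286,547),15),('near',(281,483),15)]:
    p=p2w('top',*f(q),z)[:2];print(n,p.round(1),an(p),np.hypot(*(p-c)).round(1))
E
python3 m2.py
```

```text
[562.25909677  70.40752092] 43.53621219628416 [[0.9, -0.9], [0.5, -0.4], [-1.5, 2.4], [0.2, 0.6], [1.6, -1.5], [-1.8, -0.2]]
cup [508.3  53.2] -162.29 56.6
yel [580.6 123.9] 71.09 56.6
blu [603.9  28.3] -45.33 59.2
far [363.8  54. ] -175.27 199.2
tip [407.2  56.4] -174.85 155.7
tail [372.3  54.3] -175.16 190.6
near [417.9  57.8] -175.02 144.9
```

Centre and tab agree with before (tab -175.1°). The turntable is at 13.5°; the cup sits about 3° off its nominal spot, at a bearing of about -163.5°. So about 11° more clockwise is needed. Re-approach, then a slow last push.

```bash
python3 -m jog '{"delta_rot":[[0,0,0],[0,0,0],[0,0,0],[0,0,0],[0,0,0]],"translation":[[0,-45,0],[0,-90,0],[0,-130,0],[0,-160,0],[0,-160,0]],"hand":[-1,-1,-1,-1,-1]}'
python3 -m jog '{"delta_rot":[[0,0,0],[0,0,0],[0,0,0],[0,0,0],[0,0,0]],"translation":[[0,-45,0],[0,-90,0],[0,-135,0],[0,-180,0],[0,-220,10]],"hand":[-1,-1,-1,-1,-1]}'
python3 -m jog '{"delta_rot":[[0,0,0],[0,0,0],[0,0,0],[0,0,0],[0,0,0]],"translation":[[0,0,0],[0,0,40],[0,0,80],[0,0,115],[0,0,140]],"hand":[-1,-1,-1,-1,-1]}'
python3 -m jog '{"delta_rot":[[0,0,0],[0,0,0],[0,0,0],[0,0,0],[0,0,0]],"translation":[[0,4,0],[0,8,0],[0,12,0],[0,16,0],[0,20,0]],"hand":[-1,-1,-1,-1,-1]}'
python3 st.py
```

```text
t: 10.55
ee_pos: [662.0, -140.6, 215.6]
orientation: [-3.133, 0.219, 0.001]
ft_force: [-0.0, 0.1, 1.1]
width: 0.5
t: 11.05
ee_pos: [694.1, 74.1, 207.1]
orientation: [-3.133, 0.226, -0.004]
ft_force: [0.4, -0.5, 0.4]
width: 0.5
t: 11.55
ee_pos: [691.8, 70.6, 63.1]
orientation: [3.133, -0.227, -0.005]
ft_force: [-0.1, -0.7, 0.4]
width: 0.4
t: 12.05
ee_pos: [691.2, 50.7, 67.3]
orientation: [-3.133, 0.228, -0.004]
ft_force: [0.0, 0.8, -0.3]
width: 0.4
t 12.05 pos [691.2  50.7  67.3] theta -8.5 r 130.0 yaw -8.3 F [ 0.   0.8 -0.3] w 0.3956883829398122 q [ 0.06  0.7   1.55 -0.    0.89  1.77] zax [ 0.002  0.    -1.   ]
```

```bash
python3 -m jog '{"delta_rot":[[0,0,0.021],[0,0,0.042],[0,0,0.063],[0,0,0.084],[0,0,0.105]],"translation":[[0,2.7,0],[-0.1,5.4,0],[-0.3,8.2,0],[-0.5,10.9,0],[-0.7,13.6,0]],"hand":[-1,-1,-1,-1,-1]}'
python3 -m jog '{"delta_rot":[[0,0,0.021],[0,0,0.04],[0,0,0.058],[0,0,0.073],[0,0,0.087]],"translation":[[0,2.7,0],[-0.1,5.2,0],[-0.2,7.5,0],[-0.3,9.5,0],[-0.5,11.3,0]],"hand":[-1,-1,-1,-1,-1]}'
python3 st.py
python3 -m jog '{"delta_rot":[[0,0,0],[0,0,0],[0,0,0],[0,0,0],[0,0,0]],"translation":[[0,-10,0],[0,-20,0],[0,-20,-50],[0,-20,-100],[0,-20,-140]],"hand":[-1,-1,-1,-1,-1]}'
python3 -m jog '{"delta_rot":[[0,0,0],[0,0,0],[0,0,0],[0,0,0],[0,0,0]],"translation":[[0,40,-10],[0,85,-10],[0,130,-10],[0,175,-10],[0,220,-10]],"hand":[-1,-1,-1,-1,-1]}'
python3 -m jog '{"delta_rot":[[0,0,0],[0,0,0],[0,0,0],[0,0,0],[0,0,0]],"translation":[[0,45,0],[0,90,0],[0,130,0],[0,160,0],[0,160,0]],"hand":[-1,-1,-1,-1,-1]}'
python3 st.py
python3 -c "
from h import *
shot('top','t6.png',(180,120,290,240),5)
shot('scene','s6.png')"
```

```text
t: 12.55
ee_pos: [687.8, 37.8, 65.7]
orientation: [-3.117, 0.395, -0.0]
ft_force: [0.9, 0.7, 1.2]
width: 0.4
t: 13.05
ee_pos: [684.5, 26.9, 65.7]
orientation: [-3.097, 0.529, -0.0]
ft_force: [0.9, 1.3, 0.9]
width: 0.2
t 13.05 pos [684.5  26.9  65.7] theta -19.5 r 129.2 yaw -19.4 F [0.9 1.3 0.9] w 0.1905133278612747 q [ 0.02  0.7   1.57 -0.    0.88  1.93] zax [ 0. -0. -1.]
t: 13.55
ee_pos: [691.6, 47.1, 208.0]
orientation: [-3.097, 0.525, -0.001]
ft_force: [1.0, 0.4, -0.3]
width: 0.3
t: 14.05
ee_pos: [617.9, -162.2, 215.7]
orientation: [3.097, -0.525, -0.0]
ft_force: [1.2, -0.5, 0.2]
width: 0.6
t: 14.55
ee_pos: [564.5, -315.3, 215.6]
orientation: [3.096, -0.532, -0.0]
ft_force: [0.1, 0.5, -0.1]
width: 0.9
t 14.55 pos [ 564.5 -315.3  215.6] theta -89.7 r 385.3 yaw -19.5 F [ 0.1  0.5 -0.1] w 0.878422951412452 q [-0.53  0.46  1.58 -0.    1.09  1.38] zax [-0.    -0.001 -1.   ]
```

View pics/t6.png

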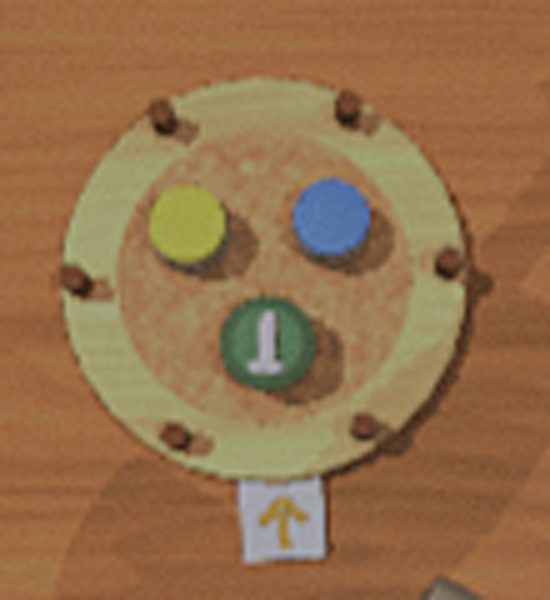

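View pics/s6.png

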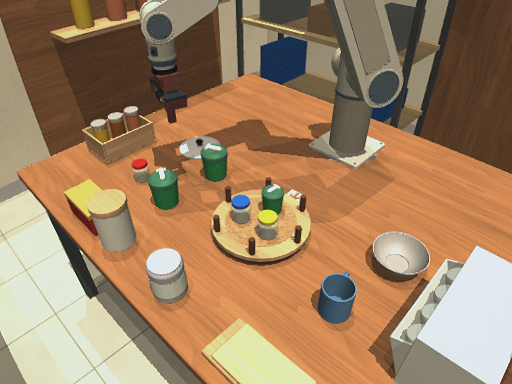

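Everything stands: cup at (268,343), above the tab at (283,520). Pegs at (160,110), (347,100), (450,258), (363,424), (174,434), (71,278).

```bash
sed -e 's/(132,132),(314,89),(440,226),(390,404),(208,447),(76,315)/(160,111),(347,101),(449,258),(362,424),(173,434),(71,278)/' -e 's/(284,341)/(268,342)/;s/(181,239)/(187,224)/;s/(321,205)/(332,216)/' m2.py>m3.py; python3 m3.py
```

```text
[563.06688935  70.17260835] 32.7202955305146 [[-0.3, -0.7], [0.3, -0.3], [-0.3, 0.0], [0.9, 0.8], [0.6, -0.1], [-1.2, 0.2]]
cup [507.7  63.9] -173.56 55.7
yel [590.9 119.9] 60.72 57.0
blu [596.3  20.8] -56.09 59.5
far [363.8  54. ] -175.35 199.9
tip [407.2  56.4] -174.96 156.5
tail [372.3  54.3] -175.25 191.4
near [417.9  57.8] -175.14 145.7
```

```bash
python3 -c "
from h import *
print(ctrl.close_job(),get_obs()['t'])"
```

```text
the job is handed in; nothing more can be done
the job is handed in; nothing more can be done
```

I turned the turntable about 181° clockwise by pushing one rim peg with closed fingertips, in one long arc and a short final correction. I then backed off and handed the job in at about 15 s of the 51 s allowed.

- **Alignment:** in the last pictures the cup's bearing from the axis is about -174° and the arrow's is -175.2°. The cup sits about 3° off its nominal spot on the turntable. By its pegs the turntable is therefore at -177.3°, about 2° past the arrow. I favoured the cup's own position.
- **Things around it:** the cup and both jars stand in their places, and the bystanders look unmoved.
- **Forces:** the force readings, taken at the end of each move, stayed under about 3 N. Nothing was touching the robot at hand-in.
- **Disagreement:** my readings of the cup's offset from its nominal spot varied between 1° and 4°, so the cup's bearing is good to about 2°.

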